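# Put the tea light away in the slide-top box

### The arm

A 7-joint arm with a two-finger parallel gripper is mounted at the origin on a cart in front of the work surface, level with it; the furniture and walls round the work are solid. World frame = base frame: x ahead of the robot, y to its left, z up, the work surface at z = 0. Lengths are in m, angles in rad, forces in N, time in s.
With the tool pointing down it reaches from about 0.4 to 0.85 m from the base axis. Payload 10.4 kg.
Tool frame: the origin (TCP) lies midway between the tips of the shut fingers; the grasp point (between the pads) lies 19 mm behind it; z points along the fingers, y is the line along which they close (so a half turn about z gives the same grasp; the last joint's range is limited). The gripper opens to 87 mm and grips with 3 to 60 N. Pads are 19 mm wide; open, the fingers measure 117 mm over their backs; the gripper's body (75 mm by 190 mm) begins 51 mm behind the grasp point.
Start: joints at [-1.264, 0.332, -0.065, 1.46, 0.022, 1.35, -0.088], TCP at [0.202, 0.591, 0.223] pointing down, gripper open.
Joint ranges: [-2.6, 2.6], [-0.5, 2.12], [-1.47, 1.34], [0.16, 2.42], [-1.27, 4.41], [0.06, 2.06], [-2.6, 2.6]. Speed limits (rad/s): [2.22, 2.22, 2.79, 2.79, 3.14, 3.14, 3.14].

### API

Orientations are given as a unit quaternion [x, y, z, w].
In Python, from bench import sensors, eyes, order gives the robot as it stands.
- The arm moves only by the tool arm_command, never from a script. Its argument "steps" is a list of rows, each an object with "rot": the turn, a rotation vector about the world's x, y, z in degrees, a list of three; "slide": the shift along the world's x, y, z in m, a list of three; "grip": the opening, from 0 (shut) to 1 (fully open). A call has exactly 8 rows; each row shifts and turns the commanded pose from where the row before left it; what a row does not reach is not made up. A row lasts 1/8 s, in which the tool goes at most 62.5 mm and 10.7 degrees, less where a joint would pass 70% of its speed; a pose out of reach is approached as far as the arm can. A call with a gripper value outside its range is refused whole. The fingers move at their own pace and stop on an object; "newtons" is the grip in N (left out, the last holds). Time passes only in rows, so rows that do not move let the fingers close, or fill a call up. It gives the time, the measured TCP pose, the force, the opening and the grip force at its end, in the units of the state.
- sensors.read_state(): the state, without advancing time (a new reading comes with each control period).
- eyes.camera(name): name is "scene" or "top" or "wrist"; returns a dict with "pixels" (420x560x3 uint8, red, green, blue), "intrinsics" (3x3 intrinsics, pixels), "pose" (4x4, takes a point from camera to world coordinates). Camera axes: x right, y down, z forward; pixel columns grow to the right and rows downward; lengths in m; the calibration is good to about 2 mm. A picture is of the moment at which its call begins. There is no depth.
- order.close_job(): hands the job in; it is judged then, once.
Trained networks look in a picture, given as the dict that the camera call returned (one of the last four; its "shot" number tells which), for a name from the list of things; names that differ only in an ending like _2 or _b are one class to them, and where a whole thing is asked for, a point or a joint stands for the part that bears it (a point fixed in the world has none). Each returns a list of dicts, best first, with "conf" (0 to 1); they miss things now and then, are a little off and sometimes report something else, mostly with a low value. They report only what shows in the picture. A call takes as long as a camera call. They do not tell look-alikes from the thing itself.
- eyes.look_for(name, picture): "bbox" ([left, top, right, bottom] in pixels, round what is visible of it).
The state is a dict: "time": time; "joint_positions": joint angles; "joint_vel": joint speeds; "joint_torque": joint torques, N m; "ee_pos": TCP position; "eef_rot": TCP orientation; "ft_force": force on the tool from outside, world axes, zero at the start; "torque": the same for the moment, N m; "width": finger opening in m; "grip_force": force on a finger pad.
Only numpy, scipy, OpenCV 4.12 (cv2) and the standard library are available. Lean on these libraries where they do the work, as an engineer would, in place of code of your own. Each camera call takes 0.05 s, during which the arm holds its last target. There are 200 camera calls.

### The job

Put the loose tea light away in the wooden slide-top box: push the lid open over its click ridge, set the candle upright on the box floor, and push the lid fully home again so that it has clicked over the ridge. Leave the garlic and the spoon where they are, and let go of everything.

Things in the scene. Friction and masses are not known exactly. Their poses are not given: they have to be found in the camera images.
- tea_box: Shallow light-wood box, 170 (x) x 86 (y) x 42 (z) mm, fixed to the worktop, turned differently each time. Origin at the centre of its underside, z up. Its own -x end is the front, where the lid slides out; the +x end is the closed rear. Lips along the tops of both long sides (z = 42 mm) hold the lid's edges, 69 mm apart. Lid underside at z = 32.5, lid top at 37.5 mm.
- box_lid (a joint): Brown sliding lid (163 x 78 x 5 mm), captive in grooves: 0 = fully home (shut), grows in m as it slides towards the box's own -x, stop at 0.100. A sprung steel tongue at its front rides over a ridge on the box's front end: between 0 and 0.012 it resists with up to about 9 N, and past 0.006 it snaps on, open or home. Elsewhere it slides with 1.5 N and stays put.
- thumb_bar (a point): Middle of the dark thumb bar standing on the lid: 10 mm thick (box x), 44 mm long (box y), 14 mm tall; this point is 7 mm above the lid's top, 44.5 mm above the worktop. It rides with the lid: over the box's origin when shut, towards its -x by the lid's opening. Push its rear (+x) face to open, its front face to close. Axes as the box's.
- box_floor (a point): Middle of the box's inner floor: x = 6, y = 0, z = 5 mm in the box's frame. The cavity runs from x = -67 to +79 mm and is 74 mm wide. With the lid open by q, the part from x = 78 mm - q to 79 mm is uncovered (100 mm long at most). Axes as the box's.
- tea_light_center (a point): Centre (half-way up) of the loose tea light: a round silver cup candle, 38 mm diameter, 15 mm tall, about 20 g, standing upright on the front strip of the worktop before the sink. Its z is its upright axis.
- garlic: Bulb of garlic, 55 mm wide and 55 mm tall, on the same front strip, 90 mm or more from the tea light's centre; they swap places. Origin at its underside. Leave it alone.
- spoon: Steel soup spoon, 191 mm long, lying on the front right of the worktop. Leave it alone.
Things that resemble listed ones, but are neither listed nor needed, are in the scene too. Of the things like the part that bears tea_light_center, leave any that is white; of the rest the smaller one is meant.

How it is judged:
By the outcome, as a careful person would: the job done as asked, in the order asked, and still so for the second after the job is handed in, with the robot touching nothing.
It also fails if it takes over 64 s, if anything falls off the work surface, if the arm or the gripper's body presses on something with over 40 N, if the wrist force passes 120 N, or if a joint passes its speed limit or range.

## Working session

There is one attempt and no reset: what is moved stays moved. The work goes in short steps, Python scripts to look and compute and a tool call to move; the robot and the scene stay as the last step left them, time stands still between calls to the robot, and variables do not carry over. Pictures are saved under pics/ and viewed, at most 10 in all, crops included, and the job is handed in when it is done.

Besides the shell and the picture viewer there is one more tool, called as name(argument=value, ...), one argument or row to a line, values as JSON. arm_command: Moves the arm, as the interface text tells. Its arguments: {"type":"object","properties":{"steps":{"type":"array","items":{"type":"object","properties":{"rot":{"type":"array","items":{"type":"number"}},"slide":{"type":"array","items":{"type":"number"}},"grip":{"type":"number"}}}},"newtons":{"type":"number"}},"required":["steps"]}

```bash
mkdir -p pics; cat > h.py <<'E'
import numpy as np, cv2
from bench import sensors, eyes, order
def ray(p,u,v,z):
    K=np.array(p["intrinsics"]);T=np.array(p["pose"])
    d=T[:3,:3]@np.linalg.solve(K,[u,v,1.]);o=T[:3,3]
    return (o+d*(z-o[2])/d[2]).round(4)
def proj(p,X):
    K=np.array(p["intrinsics"]);T=np.array(p["pose"])
    c=K@(T[:3,:3].T@(np.array(X)-T[:3,3]));return (c[:2]/c[2]).round(1)
def save(p,n): cv2.imwrite("pics/"+n,np.array(p["pixels"])[:,:,::-1])
E
python3 - <<'E'
from h import *
for c in("top","scene"):
    p=eyes.camera(c);save(p,c+"0.png")
    print(c,np.array(p["pose"]).round(3).tolist(),p["intrinsics"])
    for n,z in(("tea_box",.04),("box_lid",.0375),("thumb_bar",.0445),("tea_light_center",.0075),("garlic",.03),("spoon",0)):
        for d in eyes.look_for(n,p)[:4]:
            b=d["bbox"];print(n,round(d["conf"],2),np.round(b).tolist(),ray(p,(b[0]+b[2])/2,(b[1]+b[3])/2,z))
s=sensors.read_state();print(s["time"],s["ee_pos"],s["eef_rot"],s["width"])
E
```

```text
top [[-0.022, -0.994, 0.111, 0.345], [-1.0, 0.022, -0.004, 0.242], [0.001, -0.111, -0.994, 1.289], [0.0, 0.0, 0.0, 1.0]] [[469.55187821   0.         276.15538993]
 [  0.         469.55187821 219.9302938 ]
 [  0.           0.           1.        ]]
tea_box 0.7 [355.0, 159.0, 425.0, 211.0] [ 0.5723 -0.0722  0.04  ]
box_lid 0.78 [359.0, 159.0, 424.0, 209.0] [ 0.5767 -0.0774  0.0375]
box_lid 0.53 [278.0, 245.0, 293.0, 259.0] [0.398  0.2142 0.0375]
thumb_bar 0.85 [358.0, 161.0, 421.0, 208.0] [ 0.5727 -0.0695  0.0445]
tea_light_center 0.77 [125.0, 246.0, 145.0, 266.0] [0.398  0.6232 0.0075]
tea_light_center 0.53 [278.0, 245.0, 292.0, 259.0] [0.3997 0.2149 0.0075]
tea_light_center 0.53 [335.0, 239.0, 353.0, 259.0] [0.4049 0.054  0.0075]
garlic 0.84 [238.0, 242.0, 262.0, 262.0] [0.4008 0.3096 0.03  ]
spoon 0.67 [394.0, 255.0, 460.0, 270.0] [ 0.3636 -0.174   0.    ]
scene [[-0.572, -0.418, 0.706, -0.592], [-0.82, 0.317, -0.476, 0.966], [-0.025, -0.851, -0.524, 0.865], [0.0, 0.0, 0.0, 1.0]] [[526.39176756   0.         289.1187132 ]
 [  0.         526.39176756 217.20429142]
 [  0.           0.           1.        ]]
tea_box 0.62 [330.0, 169.0, 376.0, 206.0] [ 0.5454 -0.0544  0.04  ]
box_lid 0.96 [328.0, 170.0, 369.0, 198.0] [ 0.5753 -0.0624  0.0375]
thumb_bar 0.86 [330.0, 172.0, 369.0, 197.0] [ 0.5616 -0.0548  0.0445]
tea_light_center 0.83 [174.0, 290.0, 198.0, 309.0] [0.3978 0.6162 0.0075]
tea_light_center 0.7 [305.0, 240.0, 321.0, 248.0] [0.4022 0.2156 0.0075]
tea_light_center 0.49 [349.0, 218.0, 362.0, 234.0] [0.4004 0.0564 0.0075]
tea_light_center 0.48 [330.0, 169.0, 375.0, 208.0] [ 0.5862 -0.0923  0.0075]
garlic 0.67 [278.0, 245.0, 294.0, 267.0] [0.3743 0.3287 0.03  ]
spoon 0.64 [399.0, 200.0, 437.0, 221.0] [ 0.3598 -0.1685  0.    ]
0.7 [0.20237551 0.59135102 0.22258842] [ 1.64141947e-01  9.86436728e-01  6.16368399e-05 -1.30003494e-05] 0.08709165540645986
```

```bash
python3 - <<'E'
import cv2,numpy as np
a=cv2.imread("pics/top0.png")
x=cv2.resize(a[140:280,110:470],None,fx=2.2,fy=2.2,interpolation=3)
t=[cv2.resize(a[232:276,c-22:c+22],(264,250),interpolation=3) for c in(135,285,344)]
y=np.hstack(t); x=cv2.copyMakeBorder(x,0,0,0,0,0)
y=cv2.resize(y,(x.shape[1],250)); cv2.imwrite("pics/m.png",np.vstack([x,y])[:600])
b=cv2.resize(a[145:225,340:440],None,fx=7.5,fy=7.5,interpolation=3);cv2.imwrite("pics/b.png",b)
E
```

```text
(no output)
```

View pics/m.png

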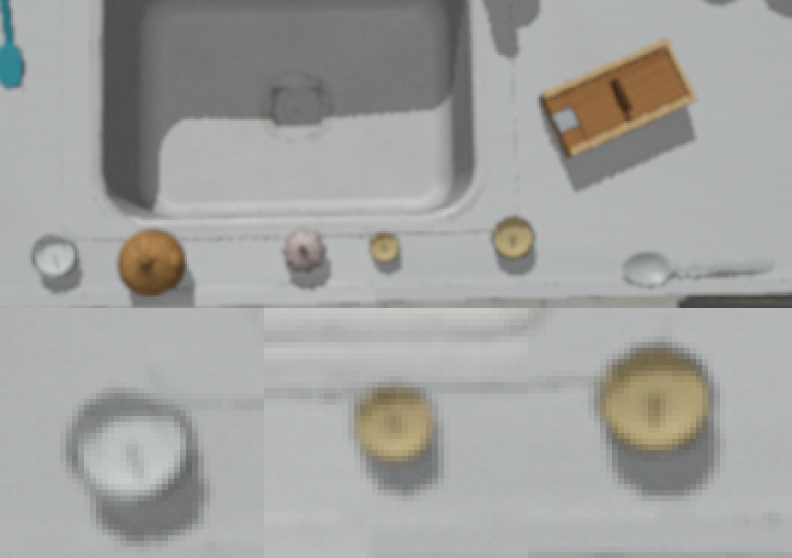

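View pics/b.png

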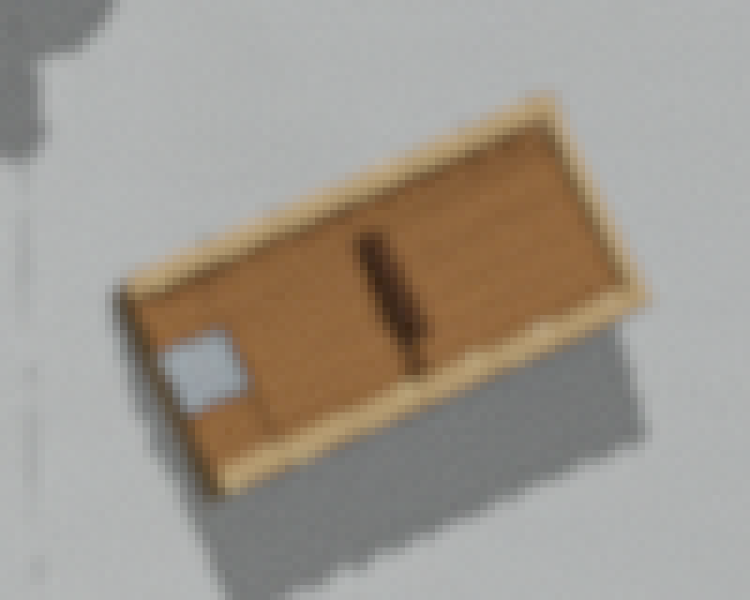

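Tea-light candidates in the top view are white (135,256), small yellow (285,252) at about 14 px (38 mm), and large yellow (344,249) at about 18 px (49 mm). I exclude the white one and take the smaller of the rest, (285,252); the enlarged crop confirms this. The box's tongue (its front end) is at pixel (367,194), facing +y.

```bash
python3 - <<'E'
from h import *
p=eyes.camera("top")
c=[ray(p,340+x/7.5,145+y/7.5,.042)[:2] for x,y in((122,280),(215,493),(645,298),(548,92))]
c=np.array(c);print(c);ctr=c.mean(0);print("ctr",ctr)
ax=(c[2]+c[3]-c[0]-c[1])/2;print(np.linalg.norm(ax),np.degrees(np.arctan2(ax[1],ax[0])),np.linalg.norm(c[0]-c[1]))
rc=cv2.minAreaRect(c.astype(np.float32));print(rc)
print("bar",ray(p,340+372/7.5,145+240/7.5,.0515),ray(p,340+415/7.5,145+330/7.5,.0515))
E
```

```text
[[ 0.5814  0.0188]
 [ 0.5035 -0.0112]
 [ 0.5707 -0.1689]
 [ 0.647  -0.1382]]
ctr [ 0.57565  -0.074875]
0.17078636508808306 -67.12078064639587 0.08347700282113639
((0.575249969959259, -0.0747000053524971), (0.08344385027885437, 0.172506183385849), 22.676862716674805)
bar [ 0.5921 -0.0694  0.0515] [ 0.5592 -0.0832  0.0515]
```

View pics/scene0.png

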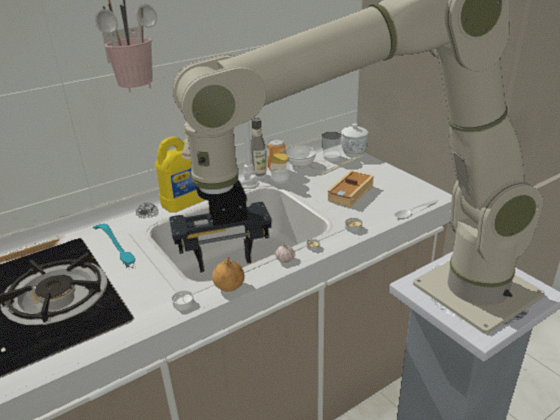

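Small yellow tea light at (314,245), garlic (285,253), box (351,188); the path across is free. Moving over the box.

arm_command(
  steps=[
    {"slide": [0.023, -0.042, 0], "rot": [0, 0, 2.6], "grip": 0.46},
    {"slide": [0.023, -0.042, 0], "rot": [0, 0, 2.6], "grip": 0.46},
    {"slide": [0.023, -0.042, 0], "rot": [0, 0, 2.6], "grip": 0.46},
    {"slide": [0.023, -0.042, 0], "rot": [0, 0, 2.6], "grip": 0.46},
    {"slide": [0.023, -0.042, 0], "rot": [0, 0, 2.6], "grip": 0.46},
    {"slide": [0.023, -0.042, 0], "rot": [0, 0, 2.6], "grip": 0.46},
    {"slide": [0.023, -0.042, 0], "rot": [0, 0, 2.6], "grip": 0.46},
    {"slide": [0.023, -0.042, 0], "rot": [0, 0, 2.6], "grip": 0.46},
  ],
  newtons=25,
)

```text
time: 1.75
ee_pos: [0.387, 0.2539, 0.2228]
eef_rot: [-0.017, 1.0, 0.0, 0.0]
ft_force: [-0.1, 0.4, -0.5]
width: 0.0404
grip_force: 0.0
```

arm_command(
  steps=[
    {"slide": [0.023, -0.042, -0.01], "rot": [0, 0, 2.6], "grip": 0.46},
    {"slide": [0.023, -0.042, -0.01], "rot": [0, 0, 2.6], "grip": 0.46},
    {"slide": [0.023, -0.042, -0.01], "rot": [0, 0, 2.6], "grip": 0.46},
    {"slide": [0.023, -0.042, -0.01], "rot": [0, 0, 2.6], "grip": 0.46},
    {"slide": [0.023, -0.042, -0.01], "rot": [0, 0, 2.6], "grip": 0.46},
    {"slide": [0.023, -0.042, -0.01], "rot": [0, 0, 2.6], "grip": 0.46},
    {"slide": [0.023, -0.042, -0.01], "rot": [0, 0, 2.6], "grip": 0.46},
    {"slide": [0.0, 0.0, 0], "rot": [0, 0, 2.6], "grip": 0.46},
  ],
)

```text
time: 2.75
ee_pos: [0.5478, -0.0428, 0.1519]
eef_rot: [-0.195, 0.981, -0.001, -0.001]
ft_force: [-0.6, 1.0, 0.9]
width: 0.04
grip_force: 0.0
```

```bash
python3 - <<'E'
from h import *
p=eyes.camera("wrist");save(p,"w1.png")
s=sensors.read_state();print(s["time"],s["ee_pos"],s["eef_rot"],s["width"],s["ft_force"],s["joint_positions"])
for d in eyes.look_for("thumb_bar",p)[:2]:
  b=d["bbox"];print(d,ray(p,(b[0]+b[2])/2,(b[1]+b[3])/2,.0375))
print(np.array(p["pose"]).round(3).tolist(),proj(p,[.5755,-.0755,.0515]),proj(p,s["ee_pos"]))
E
```

```text
2.8 [ 0.54752719 -0.04069975  0.15212145] [-1.97052487e-01  9.80392757e-01 -3.91551058e-04 -4.53984526e-04] 0.040142712331144574 [0.74583572 0.51013002 0.14022534] [-0.45068587  0.22775376  0.50590063  1.77994195 -0.11831219  1.16486793
  2.05867819]
{'bbox': [159.8, 180.0, 329.5, 249.5], 'conf': 0.67} [ 0.5765 -0.0686  0.0375]
{'bbox': [274.2, 0.0, 324.0, 13.2], 'conf': 0.36} [ 0.3893 -0.0908  0.0375]
[[-0.382, 0.895, 0.231, 0.486], [0.924, 0.37, 0.094, -0.068], [-0.001, 0.249, -0.968, 0.315], [0.0, 0.0, 0.0, 1.0]] [236.4 215.5] [282.9 244.3]
```

View pics/w1.png

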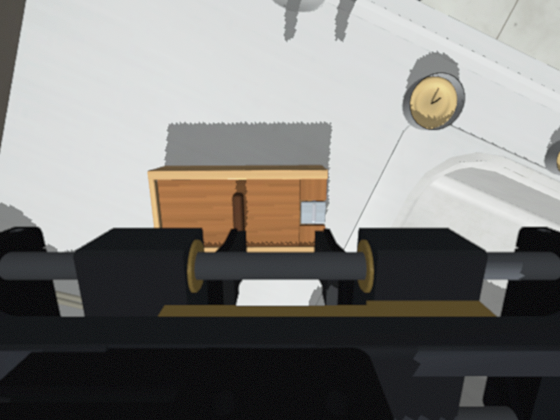

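Wrist view: bar at (238,213), tongue at (313,212); the bar lies within about 1 mm of my estimate and the closing line is parallel to the box. Descend to straddle and grip the bar.

arm_command(
  steps=[
    {"slide": [0.014, -0.018, -0.01], "grip": 0.46},
    {"slide": [0.014, -0.0175, -0.02], "grip": 0.46},
    {"slide": [0, 0, -0.02], "grip": 0.46},
    {"slide": [0, 0, -0.02], "grip": 0.46},
    {"slide": [0, 0, -0.02], "grip": 0.46},
    {"slide": [0, 0, -0.015], "grip": 0.46},
    {"slide": [0, 0, -0.005], "grip": 0.46},
    {"grip": 0.46},
  ],
)

```text
schema error: expected keys rot, slide, grip
```

arm_command(
  steps=[
    {"grip": 0.05},
    {"grip": 0.05},
    {"grip": 0.05},
    {"grip": 0.05},
    {"grip": 0.05},
    {"grip": 0.05},
    {"grip": 0.05},
    {"grip": 0.05},
  ],
)

```text
schema error: expected keys rot, slide, grip
```

arm_command(
  steps=[
    {"slide": [0.014, -0.018, -0.01], "rot": [0, 0, 0], "grip": 0.46},
    {"slide": [0.014, -0.0175, -0.02], "rot": [0, 0, 0], "grip": 0.46},
    {"slide": [0, 0, -0.02], "rot": [0, 0, 0], "grip": 0.46},
    {"slide": [0, 0, -0.02], "rot": [0, 0, 0], "grip": 0.46},
    {"slide": [0, 0, -0.02], "rot": [0, 0, 0], "grip": 0.46},
    {"slide": [0, 0, -0.015], "rot": [0, 0, 0], "grip": 0.46},
    {"slide": [0, 0, -0.005], "rot": [0, 0, 0], "grip": 0.46},
    {"slide": [0, 0, 0], "rot": [0, 0, 0], "grip": 0.46},
  ],
)

```text
time: 3.85
ee_pos: [0.5755, -0.074, 0.0428]
eef_rot: [-0.197, 0.98, 0.0, 0.0]
ft_force: [0.4, 0.8, 0.9]
width: 0.04
grip_force: 0.0
```

arm_command(
  steps=[
    {"slide": [0, 0, 0], "rot": [0, 0, 0], "grip": 0.05},
    {"slide": [0, 0, 0], "rot": [0, 0, 0], "grip": 0.05},
    {"slide": [0, 0, 0], "rot": [0, 0, 0], "grip": 0.05},
    {"slide": [0, 0, 0], "rot": [0, 0, 0], "grip": 0.05},
    {"slide": [0, 0, 0], "rot": [0, 0, 0], "grip": 0.05},
    {"slide": [0, 0, 0], "rot": [0, 0, 0], "grip": 0.05},
    {"slide": [0, 0, 0], "rot": [0, 0, 0], "grip": 0.05},
    {"slide": [0, 0, 0], "rot": [0, 0, 0], "grip": 0.05},
  ],
)

```text
time: 4.85
ee_pos: [0.5757, -0.0747, 0.0428]
eef_rot: [-0.197, 0.98, -0.0, 0.0]
ft_force: [2.3, -3.6, -0.3]
width: 0.0096
grip_force: 25.0
```

arm_command(
  steps=[
    {"slide": [-0.0055, 0.0129, 0], "rot": [0, 0, 0], "grip": 0.05},
    {"slide": [-0.0055, 0.0129, 0], "rot": [0, 0, 0], "grip": 0.05},
    {"slide": [-0.0055, 0.0129, 0], "rot": [0, 0, 0], "grip": 0.05},
    {"slide": [-0.0055, 0.0129, 0], "rot": [0, 0, 0], "grip": 0.05},
    {"slide": [-0.0055, 0.0129, 0], "rot": [0, 0, 0], "grip": 0.05},
    {"slide": [-0.0055, 0.0129, 0], "rot": [0, 0, 0], "grip": 0.05},
    {"slide": [-0.0053, 0.0125, 0], "rot": [0, 0, 0], "grip": 0.05},
    {"slide": [0, 0, 0], "rot": [0, 0, 0], "grip": 0.05},
  ],
  newtons=25,
)

```text
time: 5.85
ee_pos: [0.5371, 0.0172, 0.0427]
eef_rot: [-0.197, 0.98, 0.0, 0.0]
ft_force: [4.6, 0.9, 0.5]
width: 0.0096
grip_force: 25.0
```

arm_command(
  steps=[
    {"slide": [0, 0, 0], "rot": [0, 0, 0], "grip": 0.25},
    {"slide": [0, 0, 0], "rot": [0, 0, 0], "grip": 0.25},
    {"slide": [0, 0, 0.02], "rot": [0, 0, 0], "grip": 0.25},
    {"slide": [0, 0, 0.03], "rot": [0, 0, 0], "grip": 0.65},
    {"slide": [-0.01, 0.015, 0.03], "rot": [0, 0, 0], "grip": 0.65},
    {"slide": [-0.025, 0.037, 0.02], "rot": [0, 0, 0], "grip": 0.65},
    {"slide": [-0.025, 0.037, 0], "rot": [0, 0, 0], "grip": 0.65},
    {"slide": [-0.025, 0.037, 0], "rot": [0, 0, 0], "grip": 0.65},
  ],
)

```text
time: 6.85
ee_pos: [0.4507, 0.1425, 0.1425]
eef_rot: [-0.197, 0.98, 0.0, -0.0]
ft_force: [0.7, 0.5, -0.4]
width: 0.0555
grip_force: 0.0
```

```bash
python3 - <<'E'
from h import *
p=eyes.camera("wrist");t=eyes.camera("top");save(p,"w2.png")
s=sensors.read_state();print(s["time"],s["ee_pos"],s["width"],s["ft_force"],proj(p,[.3997,.2149,.0075]))
for q in(p,t):
 for n,z in(("tea_light_center",.0075),("box_lid",.0375),("thumb_bar",.0445)):
  for d in eyes.look_for(n,q)[:3]:
   b=d["bbox"];print(n,d,ray(q,(b[0]+b[2])/2,(b[1]+b[3])/2,z))
a=np.array(t["pixels"])[140:280,250:450,::-1];a=cv2.resize(a,(560,392),interpolation=3)
w=np.array(p["pixels"])[:250,:,::-1]
cv2.imwrite("pics/c2.png",np.vstack([w[:200],a]))
E
```

```text
6.95 [0.44918187 0.14547358 0.14221339] 0.05617493088954346 [-0.07498743  0.65263742  0.38179442] [363.7 175.3]
tea_light_center {'bbox': [189.1, 93.3, 248.1, 148.0], 'conf': 0.82} [0.4061 0.0591 0.0075]
tea_light_center {'bbox': [348.8, 157.5, 389.5, 197.4], 'conf': 0.64} [0.3995 0.2211 0.0075]
box_lid {'bbox': [39.6, 193.2, 212.4, 254.0], 'conf': 0.66} [0.5288 0.0147 0.0375]
thumb_bar {'bbox': [42.1, 192.5, 218.2, 251.2], 'conf': 0.68} [0.522  0.0205 0.0445]
thumb_bar {'bbox': [0.0, 182.8, 214.1, 252.7], 'conf': 0.63} [ 5.264e-01 -5.000e-04  4.450e-02]
tea_light_center {'bbox': [122.8, 247.3, 144.5, 264.2], 'conf': 0.73} [0.3987 0.6268 0.0075]
tea_light_center {'bbox': [357.2, 171.6, 389.3, 207.7], 'conf': 0.45} [ 0.5664 -0.0335  0.0075]
tea_light_center {'bbox': [276.4, 245.0, 288.2, 257.9], 'conf': 0.42} [0.4013 0.2221 0.0075]
box_lid {'bbox': [357.1, 172.9, 390.2, 207.6], 'conf': 0.64} [ 0.5595 -0.0281  0.0375]
thumb_bar {'bbox': [358.7, 174.1, 387.4, 206.8], 'conf': 0.8} [ 0.5578 -0.0249  0.0445]
```

View pics/c2.png

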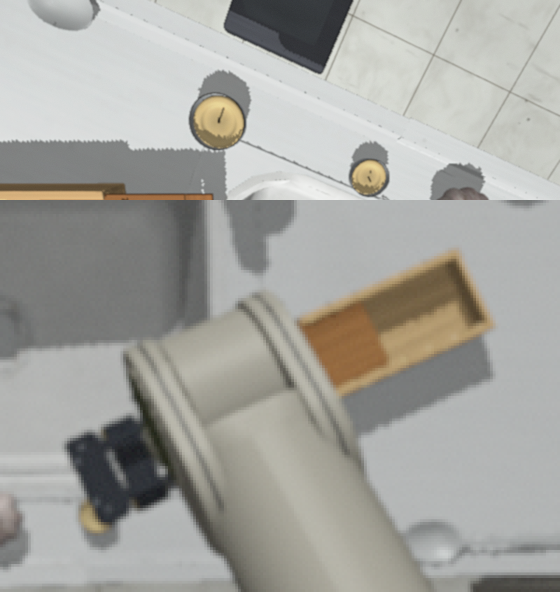

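Lid is open; in the wrist view the small yellow tea light is at (369,177) with garlic to its right. Grasp it.

arm_command(
  steps=[
    {"slide": [-0.026, 0.0385, 0], "rot": [0, 0, 0], "grip": 0.65},
    {"slide": [-0.026, 0.0385, -0.01], "rot": [0, 0, 0], "grip": 0.65},
    {"slide": [0, 0, -0.035], "rot": [0, 0, 0], "grip": 0.65},
    {"slide": [0, 0, -0.035], "rot": [0, 0, 0], "grip": 0.65},
    {"slide": [0, 0, -0.03], "rot": [0, 0, 0], "grip": 0.65},
    {"slide": [0, 0, -0.02], "rot": [0, 0, 0], "grip": 0.65},
    {"slide": [0, 0, -0.008], "rot": [0, 0, 0], "grip": 0.65},
    {"slide": [0, 0, 0], "rot": [0, 0, 0], "grip": 0.65},
  ],
)

```text
time: 8.25
ee_pos: [0.4003, 0.2183, 0.0045]
eef_rot: [-0.196, 0.981, -0.0, -0.0]
ft_force: [-0.7, -0.2, 0.2]
width: 0.0566
grip_force: 0.0
```

arm_command(
  steps=[
    {"slide": [0, 0, 0], "rot": [0, 0, 0], "grip": 0.55},
    {"slide": [0, 0, 0], "rot": [0, 0, 0], "grip": 0.5},
    {"slide": [0, 0, 0], "rot": [0, 0, 0], "grip": 0.46},
    {"slide": [0, 0, 0], "rot": [0, 0, 0], "grip": 0.4},
    {"slide": [0, 0, 0], "rot": [0, 0, 0], "grip": 0.35},
    {"slide": [0, 0, 0], "rot": [0, 0, 0], "grip": 0.35},
    {"slide": [0, 0, 0], "rot": [0, 0, 0], "grip": 0.35},
    {"slide": [0, 0, 0], "rot": [0, 0, 0], "grip": 0.35},
  ],
  newtons=10,
)

```text
time: 9.25
ee_pos: [0.4002, 0.2188, 0.0047]
eef_rot: [-0.197, 0.98, 0.0, 0.0]
ft_force: [-1.2, 0.5, 4.3]
width: 0.0364
grip_force: 10.0
```

arm_command(
  steps=[
    {"slide": [0, 0, 0.02], "rot": [0, 0, 0], "grip": 0.35},
    {"slide": [0, 0, 0.035], "rot": [0, 0, 0], "grip": 0.35},
    {"slide": [0.012, -0.02, 0.04], "rot": [0, 0, 0], "grip": 0.35},
    {"slide": [0.025, -0.04, 0.02], "rot": [0, 0, 0], "grip": 0.35},
    {"slide": [0.025, -0.045, 0], "rot": [0, 0, 0], "grip": 0.35},
    {"slide": [0.025, -0.045, 0], "rot": [0, 0, 0], "grip": 0.35},
    {"slide": [0.025, -0.045, 0], "rot": [0, 0, 0], "grip": 0.35},
    {"slide": [0.025, -0.045, 0], "rot": [0, 0, 0], "grip": 0.35},
  ],
)

```text
time: 10.25
ee_pos: [0.5376, -0.0227, 0.1194]
eef_rot: [-0.197, 0.98, 0.0, -0.0]
ft_force: [-0.1, 0.6, -0.5]
width: 0.0366
grip_force: 10.0
```

arm_command(
  steps=[
    {"slide": [0.025, -0.045, 0], "rot": [0, 0, 0], "grip": 0.35},
    {"slide": [0.02, -0.03, 0], "rot": [0, 0, 0], "grip": 0.35},
    {"slide": [0.005, -0.005, 0], "rot": [0, 0, 0], "grip": 0.35},
    {"slide": [0, 0, -0.02], "rot": [0, 0, 0], "grip": 0.35},
    {"slide": [0, 0, -0.02], "rot": [0, 0, 0], "grip": 0.35},
    {"slide": [0, 0, -0.01], "rot": [0, 0, 0], "grip": 0.35},
    {"slide": [0, 0, 0], "rot": [0, 0, 0], "grip": 0.35},
    {"slide": [0, 0, 0], "rot": [0, 0, 0], "grip": 0.35},
  ],
)

```text
time: 11.25
ee_pos: [0.5874, -0.1011, 0.0701]
eef_rot: [-0.197, 0.98, -0.0, 0.0]
ft_force: [-0.6, -0.4, -0.3]
width: 0.0363
grip_force: 10.0
```

```bash
python3 - <<'E'
from h import *
p=eyes.camera("wrist");t=eyes.camera("scene")
s=sensors.read_state();print(s["time"],s["ee_pos"],s["width"],s["grip_force"],s["ft_force"])
w=np.array(p["pixels"])[60:,:,::-1]
a=cv2.resize(np.array(t["pixels"])[130:240,270:480,::-1],(560,220),interpolation=3)
cv2.imwrite("pics/c3.png",np.vstack([w,a]))
E
```

```text
11.35 [ 0.58754649 -0.10122667  0.07026225] 0.036091594558940475 9.994021922721004 [ 0.03556204 -0.00435915  0.33388004]
```

View pics/c3.png

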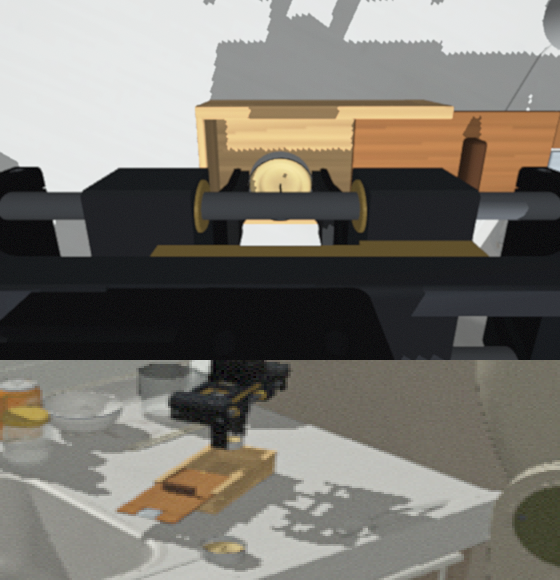

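The candle is held at (281,240 in full picture), centred over the opening (cols 205–352). Lower it.

arm_command(
  steps=[
    {"slide": [0, 0, -0.015], "rot": [0, 0, 0], "grip": 0.35},
    {"slide": [0, 0, -0.015], "rot": [0, 0, 0], "grip": 0.35},
    {"slide": [0, 0, -0.012], "rot": [0, 0, 0], "grip": 0.35},
    {"slide": [0, 0, -0.01], "rot": [0, 0, 0], "grip": 0.35},
    {"slide": [0, 0, -0.005], "rot": [0, 0, 0], "grip": 0.35},
    {"slide": [0, 0, -0.003], "rot": [0, 0, 0], "grip": 0.35},
    {"slide": [0, 0, 0], "rot": [0, 0, 0], "grip": 0.35},
    {"slide": [0, 0, 0], "rot": [0, 0, 0], "grip": 0.35},
  ],
)

```text
time: 12.35
ee_pos: [0.5873, -0.1013, 0.0098]
eef_rot: [-0.197, 0.98, -0.0, 0.0]
ft_force: [-0.2, -0.3, 0.1]
width: 0.0365
grip_force: 10.0
```

arm_command(
  steps=[
    {"slide": [0, 0, 0], "rot": [0, 0, 0], "grip": 0.44},
    {"slide": [0, 0, 0], "rot": [0, 0, 0], "grip": 0.48},
    {"slide": [0, 0, 0], "rot": [0, 0, 0], "grip": 0.53},
    {"slide": [0, 0, 0], "rot": [0, 0, 0], "grip": 0.53},
    {"slide": [0, 0, 0.01], "rot": [0, 0, 0], "grip": 0.53},
    {"slide": [0, 0, 0.02], "rot": [0, 0, 0], "grip": 0.53},
    {"slide": [0, 0, 0.035], "rot": [0, 0, 0], "grip": 0.53},
    {"slide": [0, 0, 0.035], "rot": [0, 0, 0], "grip": 0.53},
  ],
)

```text
time: 13.35
ee_pos: [0.5873, -0.1015, 0.1121]
eef_rot: [-0.197, 0.98, -0.0, 0.001]
ft_force: [0.0, 0.0, 0.4]
width: 0.046
grip_force: 0.0
```

arm_command(
  steps=[
    {"slide": [-0.01, 0.024, 0], "rot": [0, 0, 0], "grip": 0.46},
    {"slide": [-0.015, 0.035, 0], "rot": [0, 0, 0], "grip": 0.46},
    {"slide": [-0.015, 0.035, 0], "rot": [0, 0, 0], "grip": 0.46},
    {"slide": [-0.01, 0.024, 0], "rot": [0, 0, 0], "grip": 0.46},
    {"slide": [0, 0, 0], "rot": [0, 0, 0], "grip": 0.46},
    {"slide": [0, 0, 0], "rot": [0, 0, 0], "grip": 0.46},
    {"slide": [0, 0, 0], "rot": [0, 0, 0], "grip": 0.46},
    {"slide": [0, 0, 0], "rot": [0, 0, 0], "grip": 0.46},
  ],
)

```text
time: 14.35
ee_pos: [0.5373, 0.0159, 0.1097]
eef_rot: [-0.196, 0.981, -0.0, -0.0]
ft_force: [0.5, -0.7, 0.5]
width: 0.04
grip_force: 0.0
```

```bash
python3 - <<'E'
from h import *
p=eyes.camera("wrist");t=eyes.camera("scene")
s=sensors.read_state();print(s["time"],s["ee_pos"],s["width"],s["grip_force"],s["ft_force"],proj(p,[.5371,.0168,.0515]))
w=np.array(p["pixels"])[60:,:,::-1]
a=cv2.resize(np.array(t["pixels"])[130:240,270:480,::-1],(560,220),interpolation=3)
cv2.imwrite("pics/c4.png",np.vstack([w,a]))
E
```

```text
14.45 [0.53719027 0.01621876 0.10954696] 0.03999128881279487 0.0 [-0.38310989  0.6020134  -0.74884368] [280.7 215.2]
```

View pics/c4.png

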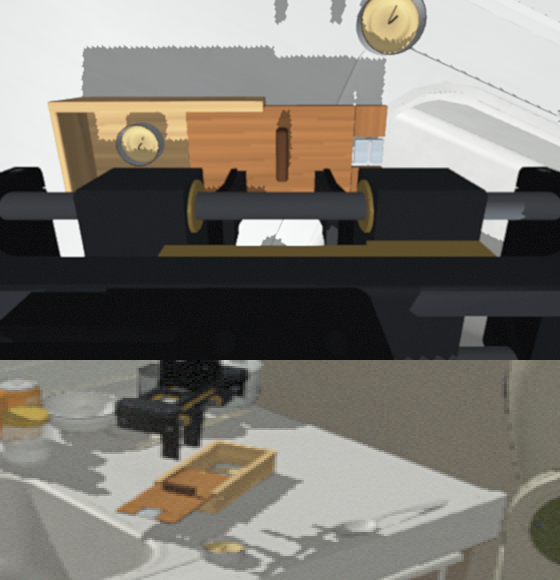

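The candle stands upright on the floor at (140,203 full picture); bar at (282,215) as predicted. Grip the bar and close the lid.

arm_command(
  steps=[
    {"slide": [0, 0, -0.02], "rot": [0, 0, 0], "grip": 0.46},
    {"slide": [0, 0, -0.02], "rot": [0, 0, 0], "grip": 0.46},
    {"slide": [0, 0, -0.02], "rot": [0, 0, 0], "grip": 0.46},
    {"slide": [0, 0, -0.007], "rot": [0, 0, 0], "grip": 0.46},
    {"slide": [0, 0, 0], "rot": [0, 0, 0], "grip": 0.3},
    {"slide": [0, 0, 0], "rot": [0, 0, 0], "grip": 0.05},
    {"slide": [0, 0, 0], "rot": [0, 0, 0], "grip": 0.05},
    {"slide": [0, 0, 0], "rot": [0, 0, 0], "grip": 0.05},
  ],
  newtons=25,
)

```text
time: 15.45
ee_pos: [0.5373, 0.0169, 0.043]
eef_rot: [-0.197, 0.98, 0.0, 0.0]
ft_force: [-0.7, -0.2, 3.3]
width: 0.0099
grip_force: 25.0
```

arm_command(
  steps=[
    {"slide": [0, 0, 0], "rot": [0, 0, 0], "grip": 0.05},
    {"slide": [0, 0, 0], "rot": [0, 0, 0], "grip": 0.05},
    {"slide": [0.006, -0.0142, 0], "rot": [0, 0, 0], "grip": 0.05},
    {"slide": [0.008, -0.019, 0], "rot": [0, 0, 0], "grip": 0.05},
    {"slide": [0.008, -0.019, 0], "rot": [0, 0, 0], "grip": 0.05},
    {"slide": [0.008, -0.019, 0], "rot": [0, 0, 0], "grip": 0.05},
    {"slide": [0.006, -0.0142, 0], "rot": [0, 0, 0], "grip": 0.05},
    {"slide": [0.0028, -0.0065, 0], "rot": [0, 0, 0], "grip": 0.05},
  ],
)

```text
time: 16.45
ee_pos: [0.576, -0.0752, 0.0429]
eef_rot: [-0.197, 0.98, 0.001, -0.0]
ft_force: [-12.5, 18.6, 18.5]
width: 0.0096
grip_force: 25.0
```

arm_command(
  steps=[
    {"slide": [0, 0, 0], "rot": [0, 0, 0], "grip": 0.05},
    {"slide": [0, 0, 0], "rot": [0, 0, 0], "grip": 0.05},
    {"slide": [0, 0, 0], "rot": [0, 0, 0], "grip": 0.05},
    {"slide": [0, 0, 0], "rot": [0, 0, 0], "grip": 0.05},
    {"slide": [0, 0, 0], "rot": [0, 0, 0], "grip": 0.05},
    {"slide": [0, 0, 0], "rot": [0, 0, 0], "grip": 0.05},
    {"slide": [0, 0, 0], "rot": [0, 0, 0], "grip": 0.05},
    {"slide": [0, 0, 0], "rot": [0, 0, 0], "grip": 0.05},
  ],
)

```text
time: 17.45
ee_pos: [0.5759, -0.0749, 0.043]
eef_rot: [-0.197, 0.98, 0.0, -0.0]
ft_force: [-2.8, 0.9, 8.0]
width: 0.0095
grip_force: 25.0
```

Back at the starting position, pressed against the stop. Release and lift clear.

arm_command(
  steps=[
    {"slide": [0, 0, 0], "rot": [0, 0, 0], "grip": 0.2},
    {"slide": [0, 0, 0], "rot": [0, 0, 0], "grip": 0.35},
    {"slide": [0, 0, 0], "rot": [0, 0, 0], "grip": 0.46},
    {"slide": [0, 0, 0.015], "rot": [0, 0, 0], "grip": 0.46},
    {"slide": [0, 0, 0.03], "rot": [0, 0, 0], "grip": 0.46},
    {"slide": [0, 0, 0.03], "rot": [0, 0, 0], "grip": 0.46},
    {"slide": [-0.012, 0.03, 0.03], "rot": [0, 0, 0], "grip": 0.46},
    {"slide": [-0.012, 0.03, 0.01], "rot": [0, 0, 0], "grip": 0.46},
  ],
)

```text
time: 18.45
ee_pos: [0.5527, -0.015, 0.1605]
eef_rot: [-0.196, 0.981, -0.0, 0.002]
ft_force: [0.5, 1.8, -0.7]
width: 0.0401
grip_force: 0.0
```

arm_command(
  steps=[
    {"slide": [-0.015, 0.04, 0], "rot": [0, 0, 0], "grip": 0.46},
    {"slide": [-0.015, 0.04, 0], "rot": [0, 0, 0], "grip": 0.46},
    {"slide": [-0.015, 0.04, 0], "rot": [0, 0, 0], "grip": 0.46},
    {"slide": [-0.015, 0.04, 0], "rot": [0, 0, 0], "grip": 0.46},
    {"slide": [0, 0, 0], "rot": [0, 0, 0], "grip": 0.46},
    {"slide": [0, 0, 0], "rot": [0, 0, 0], "grip": 0.46},
    {"slide": [0, 0, 0], "rot": [0, 0, 0], "grip": 0.46},
    {"slide": [0, 0, 0], "rot": [0, 0, 0], "grip": 0.46},
  ],
)

```text
time: 19.45
ee_pos: [0.4922, 0.1439, 0.1577]
eef_rot: [-0.196, 0.981, -0.0, 0.0]
ft_force: [1.0, -0.0, -0.5]
width: 0.0401
grip_force: 0.0
```

```bash
python3 - <<'E'
from h import *
p=eyes.camera("wrist");t=eyes.camera("top")
s=sensors.read_state();print(s["time"],s["ee_pos"],s["width"],s["ft_force"])
a=np.array(t["pixels"])[145:225,340:440,::-1];a=cv2.resize(a,(560,448),interpolation=3)
b=cv2.imread("pics/top0.png")[145:225,340:440];print(cv2.imread("pics/top0.png").shape)
b=cv2.resize(b,(0,0),fx=4,fy=4,interpolation=3);a=cv2.resize(a,(400,320))
cv2.imwrite("pics/c5.png",np.vstack([np.hstack([b,a]),cv2.resize(np.array(p["pixels"])[:190,:,::-1],(800,271))]))
E
```

```text
19.55 [0.49206389 0.14427563 0.15758532] 0.03995629136892605 [-0.2718467   0.94332024  0.54466072]
(420, 560, 3)
```

View pics/c5.png

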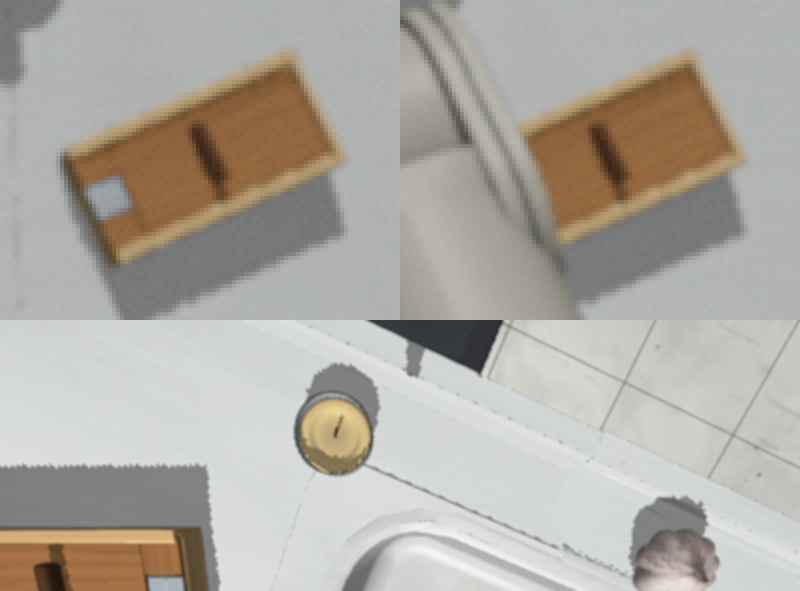

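Before/after crops match: bar at (208,155) before and (608-400,155) after, so the lid is home. The garlic and the other candle are untouched and the gripper is clear.

```bash
python3 -c "
from bench import order;print(order.close_job())"
```

```text
the job is handed in; nothing more can be done
None
```

The small tea light is upright in the box with the lid pushed fully home; the garlic and spoon were not touched, the gripper is clear, and the job was handed in at about 20 s.

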